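# Clip the fridge key's snap hook onto the eye of the key stand

## Task

Lift the orange snap hook with the blue key tag out of its white holder and clip it onto the steel eye of the grey key stand: press its sprung gate against the eye's front bar until the bar is past the nose, then lower the hook so that it hangs from the bar by its top bow with the gate sprung shut. How far the eye is screwed out is different every time, so feel for it and press gently (never more than 12 N on the eye); let go, and leave the other things on the worktop where they stand.

Things in the scene. Friction and masses are not known exactly. Their poses are not given: they have to be found in the camera images.
- key_hook: Orange plastic snap hook, 10 mm thick (y), about 60 g, blue key tag (30 wide, 30 high) as its lower end; stands upright in the white holder. Origin at the tag's underside, z up, x from spine to gate. In mm from it: frame x -22 to 22, z 30 to 114; opening x -13 (spine) to 10, z 39 to 102; above it the top bow and the grip tab up to z 140.
- hook_grip (a point): centre of the flat grip tab at the snap hook's top, 127 mm above the hook's underside; the tab is 34 mm wide (x), 10 mm thick (y) and bare from 13 mm below to 13 mm above this point: grip it here across its thickness, from above. Axes as the hook's
- hook_bow (a point): middle of the underside of the snap hook's top bow, 25 mm below hook_grip; when the hook hangs, the top of the eye's bar bears on this surface (hook_grip is then 28 mm above the centre of the bar); letting the hook down the last 1 or 2 mm by releasing it does no harm
- nose_tip (a point): inner lower edge of the hook's nose, which comes down from the bow on the gate side (x 10 to 22 mm), 37 mm below and 10 mm along x from hook_grip. The bar must go in below the nose, then up behind it into the bow: it can go up only while its centre is at x < 7 mm from hook_grip
- gate_hinge (a point): hinge of the gate, 85 mm below and 18 mm along x from hook_grip. The gate is a steel rod 7 mm thick, 47 mm long, closing the opening up to the nose. It swings only inward (to -x), 0.44 rad to a hard stop, and springs shut. Pressed 36 mm above the hinge (49 mm below the grip) it gives about 1 N at first, 3 N at the stop; bar centre at x 24.5 mm on touching, about 5 mm at the stop
- gate_tip (a point): rounded free end of the steel gate; gate shut: 18 mm along x and 41.5 mm below hook_grip; pressed in fully: about 0 mm along x
- key_holder: fixed white block 70 x 54 x 42 mm with a slot 31.5 x 11.5 mm, 22 mm deep, in its top, in which the key tag stands; origin at the middle of its underside, x along the slot, z up
- eye_stand: fixed key stand: grey base plate 156 x 90 x 10 mm (x -43 to 113 mm from the origin) and an aluminium post (x 83 to 101 mm, 154 mm high) that carries a level steel eye reaching out to -x. Origin on the worktop under the mean place of the eye's front bar; x towards the post, y along the bar, z up. More than 12 N between hook and stand damages it
- eye_mean (a point): mean place of the middle of the eye's front bar, 130 mm up. The eye is a closed level loop of 6 mm round steel bar, 30 mm wide (y) and 26 mm deep (x) inside. It is screwed in or out anew each time: the front bar really lies up to 25 mm before or behind this point along the stand's x (not measured), and is firm there. Bring the hook upright, its x along the stand's x, gate first, and feel for the bar
- timer: bystander, white lab timer, 54 x 62 x 69 mm, loose, origin at the middle of its underside
- coverslip_box: bystander, small blue box, 48 x 64 x 20 mm, loose, origin at the middle of its underside
- specimen_cup_2: bystander, white specimen cup with blue lid, diameter 62 mm, 64 mm high, loose, origin at the middle of its underside
Things that resemble listed ones, but are neither listed nor needed, are in the scene too. Several things have the shape of the key_hook; the one meant has the colours described above.

How it is judged:
On the way, in this order (a step that is already met when the one before it is completed fails the run):
1. the snap hook is lifted clear out of its holder (z of key_hook in the frame of key_holder above 0.045 m and contact force between key_hook and key_holder below 0.1 N), for 0.1 s.
2. the gate is pressed well inward by the stand's eye (x of gate_tip in the frame of hook_grip below 0.007 m and contact force between key_hook and eye_stand above 0.3 N), for 0.05 s.
At the end, for the whole second after the job is handed in: the snap hook hangs from the eye's front bar by its top bow (underside of the bow 128 to 138 mm above the worktop, within 17 mm of the stand's middle plane and 50 mm along x), within 0.35 rad of upright, its gate sprung shut (free end at x over 15 mm), borne by the stand and at rest (under 0.03 m/s) (z of hook_bow in the frame of eye_stand between 0.128 and 0.138 m and x of hook_bow in the frame of eye_stand between -0.05 and 0.05 m and y of hook_bow in the frame of eye_stand between -0.017 and 0.017 m and angle between key_hook's own z axis and vertical below 0.35 rad and x of gate_tip in the frame of hook_grip above 0.015 m and contact force between key_hook and eye_stand above 0.2 N and linear speed of key_hook below 0.03 m/s); the robot touches nothing.
It fails at once if the eye is loaded with more than 12 N (contact force between key_hook and eye_stand above 12 N).
It fails at once if the robot knocks against the stand (contact force between any of the fingers, the arm and eye_stand above 12 N).
It fails at once if a bystander is pushed away (over 20 mm) (distance of any of timer, coverslip_box, specimen_cup_2 from where it was at the start of the episode above 0.02 m).
It also fails if it takes over 72 s, if anything falls off the work surface, if the arm or the gripper's body presses on something with over 40 N, if the wrist force passes 120 N, or if a joint passes its speed limit or range.

## Robot

A 6-joint arm with a two-finger parallel gripper is mounted at the origin on a cart in front of the work surface, level with it; the furniture and walls round the work are solid. World frame = base frame: x ahead of the robot, y to its left, z up, the work surface at z = 0. Lengths are in m, angles in rad, forces in N, time in s.
With the tool pointing down it reaches from about 0.275 to 1 m from the base axis. Payload 8.4 kg.
Tool frame: the origin (TCP) lies between the finger pads; the fingertips stand 11 mm ahead of it and the grasp point (between the pads) lies 8 mm behind it; z points along the fingers, y is the direction in which the jaws open and shut (so a half turn about z gives the same grasp; the last joint's range is limited). The gripper opens to 85 mm and grips with 20 to 120 N. Pads are 22 mm wide; open, the fingers measure 114 mm over their backs; the gripper's body (76 mm by 85 mm) begins 54 mm behind the grasp point. The pads swing forward as they close: fully open they stand 13 mm farther back than shut.
Start: joints at [-1.322, 0.353, 1.633, -0, 1.155, -0.002], TCP at [0.155, -0.605, 0.242] pointing down, gripper open.
Joint ranges: [-2.63, 2.63], [-0.92, 2.1], [0.06, 2.66], [-1.3, 4.44], [0, 2.69], [-3.02, 3.02]. Speed limits (rad/s): [2.22, 2.22, 2.79, 3.14, 3.14, 3.14].

## Interface

Orientations are given as a unit quaternion [x, y, z, w].
In Python, from rig import r, imaging, job, sensors gives the robot as it stands. Calls block until the motion is done:
- r.reach(position, orientation): joint-space move of the TCP to a pose.
- r.move_l(position, rotation=None, feed=0.15, stop_force=None): straight line of the TCP; rotation=None keeps the orientation; feed is the mean speed in m/s. With stop_force (N) it stops when the force on the tool has changed by that much, and returns True; else False.
- r.move_j(angles): joint-space move.
- r.grip(opening, f_grip=None): finger opening in m; f_grip is the grip in N (None keeps the last); returns when the fingers have stopped.
- r.sleep(seconds).
- r.solve_ik(position, orientation): joint angles nearest the present ones, or None.
- imaging.grab_frame(name): name is "scene" or "side" or "wrist"; returns (picture, depth): 420x560x3 uint8, red, green, blue; 420x560 float32, m along the optical axis (not along the pixel's ray), 0 where there is no reading.
- imaging.camera_model(name): a dict with "intrinsics" (3x3 intrinsics, pixels), "dist_coeffs" ([k1, k2, p1, p2, k3] as OpenCV has them; the pictures are not rectified), "rvec" (rotation vector, rad) and "tvec" (3), from world to camera coordinates, as OpenCV has them; the wrist camera has in their place "mount" (4x4, takes a point from camera to tool coordinates, whose origin is the TCP and whose axes are the flange's). Camera axes: x right, y down, z forward; pixel columns grow to the right and rows downward; lengths in m; the calibration is good to about 2 mm. A picture is of the moment at which its call begins: read the wrist's pose just before it. camera_model takes no time and is no camera call.
A pose or a line that the arm cannot do raises r.Unreachable and nothing moves.
- job.sign_off(): hands the job in, once; it reports no verdict.
Readings, each from a call of its own:
- sensors.read_t(): time.
- sensors.read_joints(): joint angles.
- sensors.read_dq(): joint speeds.
- sensors.read_tau(): joint torques, N m.
- sensors.read_tcp_pos(): TCP position.
- sensors.read_eef_rot(): TCP orientation.
- sensors.read_force(): force on the tool from outside, world axes, zero at the start.
- sensors.read_ft_torque(): the same for the moment, N m.
- sensors.read_gripper_width(): finger opening in m.
Only numpy, scipy, OpenCV 4.12 (cv2) and the standard library are available. Lean on these libraries where they do the work, as an engineer would, in place of code of your own. Each camera call takes 0.05 s, during which the arm holds its last target. There are 200 camera calls.

## Working session

There is one attempt and no reset: what is moved stays moved. The work goes in short steps, each a Python script; the robot and the scene stay as the last script left them, time stands still between calls to the robot, and variables do not carry over. Pictures are saved under pics/ and viewed, about 8 in all and at most 12, crops included, and the job is handed in when it is done.

```bash
ls; mkdir -p pics; python3 - <<'E'
from rig import r, imaging, job, sensors
import cv2,numpy as np
for n in("scene","side"):
    p,d=imaging.grab_frame(n); cv2.imwrite(f"pics/{n}0.png",p[:,:,::-1]); np.savez(f"pics/{n}0.npz",p=p,d=d); print(imaging.camera_model(n))
print(sensors.read_t(),sensors.read_eef_rot(),sensors.read_tcp_pos())
E
```

```text
pics
{'intrinsics': array([[409.72270398,   0.        , 278.12802562],
       [  0.        , 409.72270398, 211.93029686],
       [  0.        ,   0.        ,   1.        ]]), 'dist_coeffs': array([-0.02456392,  0.        ,  0.        ,  0.        ,  0.        ]), 'rvec': array([ 1.01373038, -2.25671946,  1.2370405 ]), 'tvec': array([0.4571011 , 0.30773538, 0.73290675])}
{'intrinsics': array([[424.31437872,   0.        , 279.48063285],
       [  0.        , 424.31437872, 204.46099391],
       [  0.        ,   0.        ,   1.        ]]), 'dist_coeffs': array([-0.10763171,  0.        ,  0.        ,  0.        ,  0.        ]), 'rvec': array([ 0.51022997, -2.3635859 ,  1.65666349]), 'tvec': array([0.5717872 , 0.17567608, 1.01834987])}
0.1 [ 9.92146553e-01  1.25079332e-01 -7.97287952e-05 -6.10315384e-04] [ 0.15500444 -0.60506386  0.24164053]
```

View pics/scene0.png

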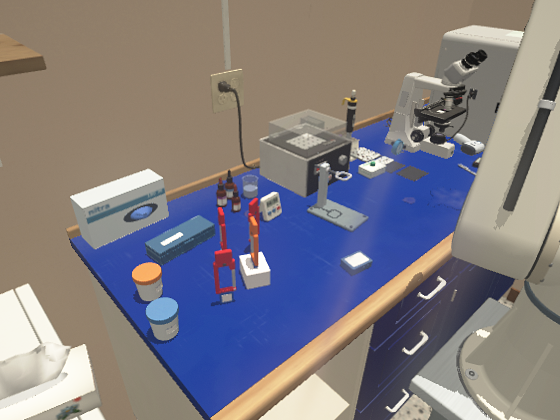

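View pics/side0.png

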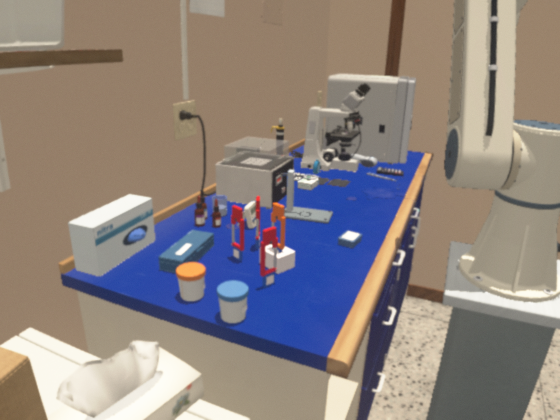

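The scene view shows the orange hook at about (255,240) in its white holder at (255,270). Red decoy hooks stand around it, and the stand is at (335,205) with the eye at (343,176). Next I'll build a point cloud and an enlarged crop.

```bash
cat > h.py <<'E'
from rig import r, imaging, job, sensors
import cv2,numpy as np
from scipy.spatial.transform import Rotation as R
def cloud(d,cm,T=None):
    h,w=d.shape; v,u=np.mgrid[:h,:w]
    n=cv2.undistortPoints(np.stack([u,v],-1).reshape(-1,1,2).astype(np.float64),cm["intrinsics"],cm["dist_coeffs"])[:,0]
    c=np.c_[n,np.ones(len(n))]*d.reshape(-1,1)
    if T is None: W=(c-cm["tvec"])@cv2.Rodrigues(cm["rvec"])[0]
    else: W=c@T[:3,:3].T+T[:3,3]
    W[d.ravel()==0]=np.nan
    return W.reshape(h,w,3)
def wrist_T():
    T=np.eye(4); T[:3,:3]=R.from_quat(sensors.read_eef_rot()).as_matrix(); T[:3,3]=sensors.read_tcp_pos()
    return T@imaging.camera_model("wrist")["mount"]
E
python3 - <<'E'
from h import *
out=[]
for n,(x0,y0,x1,y1) in (("scene",(195,150,385,310)),("side",(220,160,340,290))):
    f=np.load(f"pics/{n}0.npz");p,d=f["p"],f["d"];W=cloud(d,imaging.camera_model(n))
    np.save(f"pics/W_{n}.npy",W)
    cv2.imwrite(f"pics/{n}c.png",cv2.resize(p[y0:y1,x0:x1,::-1],None,fx=4,fy=4,interpolation=cv2.INTER_CUBIC))
    hsv=cv2.cvtColor(p,cv2.COLOR_RGB2HSV)
    inr=(W[...,0]>.2)&(W[...,0]<1)&(W[...,2]>.015)&(W[...,2]<.25)
    for nm,m in (("orange",(hsv[...,0]>=6)&(hsv[...,0]<16)&(hsv[...,1]>150)),("red",((hsv[...,0]<4)|(hsv[...,0]>175))&(hsv[...,1]>150)),("white",(hsv[...,1]<60)&(hsv[...,2]>120)),("top_blue",(hsv[...,0]>95)&(hsv[...,0]<125)&(hsv[...,1]>60))):
        k,l,s,c=cv2.connectedComponentsWithStats((m&inr).astype(np.uint8))
        for i in range(1,k):
            if s[i,4]>50:
                P=W[l==i]; print(n,nm,s[i],np.median(P,0).round(3),np.percentile(P,2,axis=0).round(3),np.percentile(P,98,axis=0).round(3))
E
```

```text
scene orange [250 216   8  15  56] [0.543 0.2   0.16 ] [0.529 0.192 0.148] [0.559 0.207 0.163]
scene orange [132 263  29  20 181] [0.656 0.414 0.065] [0.625 0.383 0.062] [0.679 0.434 0.068]
scene red [249 198  10  24 132] [0.628 0.131 0.124] [0.622 0.11  0.081] [0.639 0.147 0.143]
scene red [215 207  19  62 301] [0.627 0.222 0.125] [0.513 0.207 0.04 ] [0.66  0.308 0.143]
scene white [ 385   79   70   77 2221] [ 0.754 -0.733  0.1  ] [ 0.582 -0.923  0.019] [ 0.81  -0.69   0.247]
scene white [459  79  17  29 125] [ 0.643 -0.928  0.219] [ 0.623 -0.936  0.145] [ 0.665 -0.92   0.247]
scene white [ 454   81   50   72 1488] [ 0.569 -0.934  0.11 ] [ 0.519 -0.944  0.024] [ 0.626 -0.856  0.24 ]
scene white [445  98   8  12  59] [ 0.614 -0.737  0.207] [ 0.607 -0.754  0.185] [ 0.629 -0.729  0.223]
scene white [ 259  109  100   87 3889] [ 0.799 -0.151  0.138] [ 0.717 -0.484  0.02 ] [ 0.986 -0.131  0.196]
scene white [443 113  23  22 211] [ 0.654 -0.928  0.073] [ 0.614 -0.935  0.025] [ 0.689 -0.758  0.126]
scene white [316 161  16  46 388] [ 0.643 -0.132  0.088] [ 0.636 -0.2    0.018] [ 0.714 -0.12
[... 3516 characters left out ...]
.46  0.051]
side white [  56  341  103   71 3309] [0.609 0.707 0.037] [0.589 0.605 0.016] [0.639 0.767 0.063]
side top_blue [313 160   7  11  56] [ 0.725 -0.625  0.035] [ 0.717 -0.665  0.015] [ 0.737 -0.612  0.055]
side top_blue [212 195  14  17  66] [ 0.859 -0.045  0.052] [ 0.812 -0.056  0.017] [0.869 0.059 0.06 ]
side top_blue [ 96 211  56  34 288] [0.895 0.35  0.087] [0.889 0.229 0.081] [0.902 0.43  0.094]
side top_blue [126 227  20  16 209] [0.887 0.308 0.057] [0.873 0.267 0.038] [0.899 0.329 0.066]
side top_blue [158 230  56  38 995] [0.756 0.272 0.035] [0.727 0.177 0.016] [0.797 0.345 0.038]
side top_blue [216 281  33  21 556] [0.535 0.44  0.064] [0.509 0.406 0.054] [0.566 0.461 0.066]
```

View pics/scenec.png

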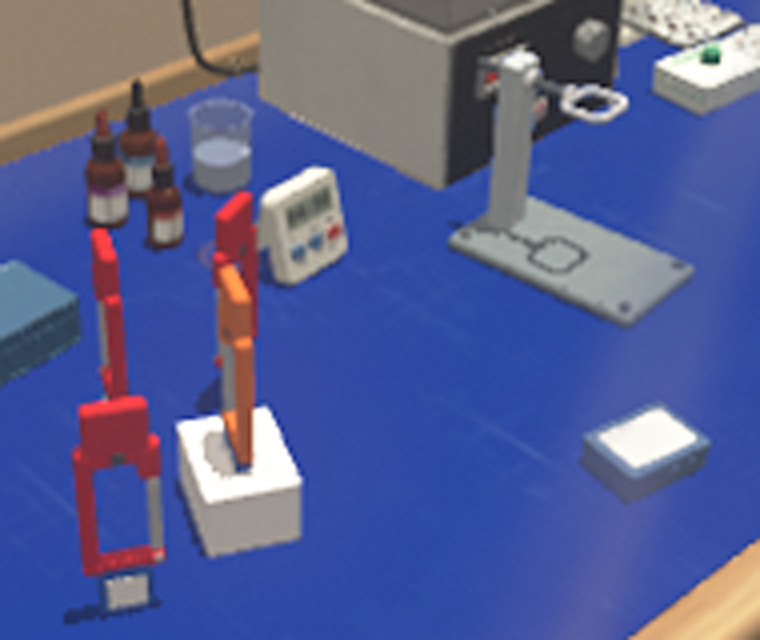

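The holder is near (0.54, 0.20) and the hook tab near (0.543, 0.200), with its top at z≈0.16 as expected for a tag standing in the slot. The eye is near (0.59, -0.145) and the post near (0.64, -0.13). Wrist views from above will refine these.

```bash
python3 - <<'E'
from h import *
print(imaging.camera_model("wrist"))
q0=R.from_quat(sensors.read_eef_rot())
J=sensors.read_joints(); print(q0.as_matrix().round(3))
qd=R.from_matrix([[1,0,0],[0,-1,0],[0,0,-1]]).as_quat()
ims=[]
for n,p in (("stand",[.55,-.14,.40]),("hook",[.52,.2,.42])):
    r.reach(p,qd); r.sleep(.2); T=wrist_T(); im,d=imaging.grab_frame("wrist"); W=cloud(d,imaging.camera_model("wrist"),T)
    np.savez(f"pics/w_{n}.npz",im=im,W=W,T=T); ims.append(im); print(n,sensors.read_joints().round(2),sensors.read_t(),T[:3,3].round(3))
    zz=W[...,2]
    for a in ((.006,.014),(.037,.047),(.125,.138),(.155,.165)):
        m=(zz>a[0])&(zz<a[1]); k,l,s,c=cv2.connectedComponentsWithStats(m.astype(np.uint8))
        for i in range(1,k):
            if s[i,4]>60:
                P=W[l==i]; rc=cv2.minAreaRect(P[:,:2].astype(np.float32)*1000); print(a,s[i],np.median(P,0).round(4),[np.round(x,1) for x in rc])
cv2.imwrite("pics/w.png",cv2.resize(np.vstack(ims)[:,:,::-1],(560,840))[:, :]) if 0 else cv2.imwrite("pics/w.png",cv2.resize(np.hstack(ims)[:,:,::-1],(800,300),interpolation=cv2.INTER_AREA))
E
```

```text
{'intrinsics': array([[304.06526753,   0.        , 271.9654207 ],
       [  0.        , 304.06526753, 207.41407078],
       [  0.        ,   0.        ,   1.        ]]), 'dist_coeffs': array([-0.05195193,  0.        ,  0.        ,  0.        ,  0.        ]), 'mount': array([[ 8.30723890e-04, -9.57259431e-01, -2.89229480e-01,
         7.34090493e-02],
       [ 9.99999651e-01,  8.19368753e-04,  1.60340276e-04,
         1.40076203e-04],
       [ 8.34983567e-05, -2.89229512e-01,  9.57259778e-01,
        -1.31373474e-01],
       [ 0.00000000e+00,  0.00000000e+00,  0.00000000e+00,
         1.00000000e+00]])}
[[ 0.969  0.248 -0.   ]
 [ 0.248 -0.969  0.001]
 [-0.    -0.001 -1.   ]]
stand [-0.25  0.15  1.55 -0.    1.44  1.32] 2.6 [ 0.623 -0.141  0.531]
(0.006, 0.014) [ 34   0  44  50 186] [0.7539 0.1767 0.0102] [array([751.4, 195.1]), array([48.7, 96.5]), np.float64(45.5)]
(0.006, 0.014) [509   0  38   8 116] [ 0.8036 -0.5514  0.0066] [array([ 803.3, -546. ]), array([10.7, 64.5]), np.float64(3.9)]
(0.006, 0.014) [495   7  11  14  66] [ 0.7866 -0.5002  0.0067] [array([ 786.2, -502.6]), array([
[... 4573 characters left out ...]
.197  0.0418] [array([546.2, 197.9]), array([54.1, 70.5]), np.float64(65.7)]
(0.037, 0.047) [206 151  24  14 103] [0.5243 0.2918 0.0384] [array([525., 292.]), array([42. ,  9.5]), np.float64(65.2)]
(0.125, 0.138) [527   0  33  28 695] [ 0.7258 -0.1492  0.133 ] [array([ 727.8, -153.8]), array([44.4, 32.1]), np.float64(89.1)]
(0.125, 0.138) [507  50  31  90 852] [ 0.6088 -0.1389  0.1324] [array([ 625. , -146.3]), array([115.7,  41.9]), np.float64(2.7)]
(0.125, 0.138) [195 160  23  16  68] [0.5287 0.2894 0.1327] [array([528.1, 289.9]), array([33.6,  6.7]), np.float64(53.5)]
(0.155, 0.165) [265 142  16  25 198] [0.5467 0.1974 0.1593] [array([546.3, 197.8]), array([10. , 33.7]), np.float64(65.4)]
```

View pics/w.png

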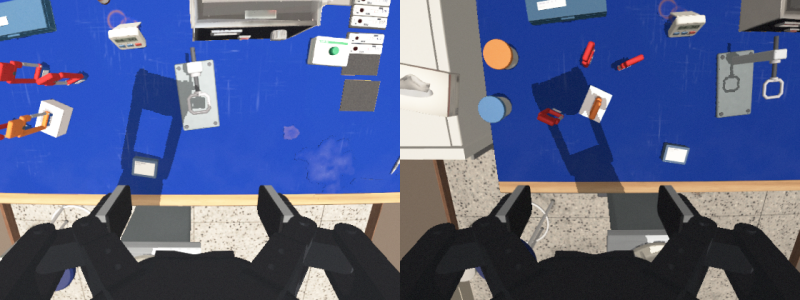

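The measured sizes match the spec: holder top 54×70.5 at (0.546, 0.198), tab 34×10 at (0.5463, 0.1978) with its axis at -24.5° or 155.5°, and plate 156×90 at (0.5928, -0.1477) with a yaw of 7.1°. Still to settle are the gate side and the eye's depth in the stand frame.

```bash
python3 - <<'E'
from h import *
c=np.array([.5463,.1978]); 
for n in("scene","side"):
    cm=imaging.camera_model(n); p=np.load(f"pics/{n}0.npz")["p"]
    for s in(1,-1):
        a=np.deg2rad(-24.5); e=s*np.array([np.cos(a),np.sin(a)])
        for nm,dx in (("gate",.018),("spine",-.0175)):
            for z in (.075,.09):
                uv=cv2.projectPoints(np.array([[*(c+e*dx),z]]),cm["rvec"],cm["tvec"],cm["intrinsics"],cm["dist_coeffs"])[0].ravel(); u,v=uv.round().astype(int)
                print(n,s,nm,z,uv.round(1),p[v,u-1:u+2].tolist())
th=np.deg2rad(7.1); ex=np.array([np.cos(th),np.sin(th)]); ey=np.array([-ex[1],ex[0]]); o=np.array([.5928,-.1477])-.035*ex; print("origin",o)
for n in("stand","hook"):
    f=np.load(f"pics/w_{n}.npz"); W=f["W"].reshape(-1,3); m=(W[:,2]>.11)&(W[:,2]<.145)
    L=np.c_[(W[m,:2]-o)@ex,(W[m,:2]-o)@ey,W[m,2]]*1000
    L=L[(abs(L[:,1])<25)&(L[:,0]>-45)&(L[:,0]<75)]
    print(n,L.min(0).round(1),L.max(0).round(1)); 
    k=L[abs(L[:,1])<10]; print(np.histogram(k[:,0],bins=np.arange(-40,80,3)))
    print("loop y",np.percentile(L[(L[:,0]<40)][:,1],[1,99]))
E
```

```text
scene 1 gate 0.075 [251.6 247.1] [[123, 118, 119], [120, 119, 121], [128, 105, 103]]
scene 1 gate 0.09 [251.5 241.8] [[96, 86, 115], [121, 117, 117], [118, 116, 119]]
scene 1 spine 0.075 [255.6 256.6] [[144, 83, 65], [147, 83, 64], [142, 74, 54]]
scene 1 spine 0.09 [255.6 251.3] [[147, 81, 64], [149, 84, 64], [152, 83, 59]]
scene -1 gate 0.075 [255.7 256.8] [[144, 83, 65], [147, 83, 64], [142, 74, 54]]
scene -1 gate 0.09 [255.6 251.4] [[147, 81, 64], [149, 84, 64], [152, 83, 59]]
scene -1 spine 0.075 [251.6 247.2] [[123, 118, 119], [120, 119, 121], [128, 105, 103]]
scene -1 spine 0.09 [251.5 242. ] [[121, 117, 117], [118, 116, 119], [127, 104, 101]]
side 1 gate 0.075 [272. 235.] [[136, 39, 50], [136, 39, 48], [135, 38, 48]]
side 1 gate 0.09 [272.2 229.3] [[215, 48, 53], [190, 46, 54], [174, 44, 50]]
side 1 spine 0.075 [281.9 239.8] [[152, 79, 59], [154, 79, 50], [151, 81, 61]]
side 1 spine 0.09 [282.1 234. ] [[149, 82, 67], [156, 81, 51], [154, 79, 53]]
side -1 gate 0.075 [282.  239.8] [[152, 79, 59], [154, 79, 50], [151, 81, 61]]
side -1 gate 0.09 [282.2 234.1] [[149, 82, 67], [156,
[... 497 characters left out ...]
3, -10,  -7,  -4,
        -1,   2,   5,   8,  11,  14,  17,  20,  23,  26,  29,  32,  35,
        38,  41,  44,  47,  50,  53,  56,  59,  62,  65,  68,  71,  74,
        77]))
loop y [-20.75560241  20.70452001]
hook [ 10.2 -21.4 127.1] [ 74.9  21.5 137.5]
(array([ 0,  0,  0,  0,  0,  0,  0,  0,  0,  0,  0,  0,  0,  0,  0,  0,  1,
       27, 33,  1,  0,  0,  0,  0,  0,  0,  0, 11, 29, 28, 27, 14, 15, 17,
       16, 14, 17, 18,  4]), array([-40, -37, -34, -31, -28, -25, -22, -19, -16, -13, -10,  -7,  -4,
        -1,   2,   5,   8,  11,  14,  17,  20,  23,  26,  29,  32,  35,
        38,  41,  44,  47,  50,  53,  56,  59,  62,  65,  68,  71,  74,
        77]))
loop y [-20.05231323  21.21881085]
```

The gate faces +(0.91, -0.41): steel pixels show there in both hypotheses, while the spine pixels are orange. By camera, the eye's bar centre is at stand x ≈ +13.5 mm and z ≈ 0.130. Now I'll grasp and lift the hook.

```bash
cat >> h.py <<'E'
def down(yaw): 
    c,s=np.cos(yaw),np.sin(yaw); return R.from_matrix([[c,s,0],[s,-c,0],[0,0,-1]]).as_quat()
TH=np.deg2rad(7.1); EX=np.array([np.cos(TH),np.sin(TH)]); EY=np.array([-EX[1],EX[0]]); O=np.array([.55807,-.15203])
def st(x,z,y=0): return [*(O+EX*x+EY*y),z]      # stand frame -> world
def stx(): return (np.array(sensors.read_tcp_pos())[:2]-O)@EX
E
python3 - <<'E'
from h import *
q=down(np.deg2rad(-24.5))
r.reach([.5463,.1978,.25],q); r.move_l([.5463,.1978,.142],feed=.1,stop_force=6)
print(sensors.read_tcp_pos(),sensors.read_force())
print(r.grip(.0,60), sensors.read_gripper_width(),sensors.read_force())
r.move_l([.5463,.1978,.18],feed=.05); print(sensors.read_force())
r.move_l([.5463,.1978,.30],feed=.15); print(sensors.read_gripper_width())
r.reach(st(-.075,.29),down(TH)); r.move_l(st(-.075,.174),feed=.1); r.sleep(.3)
print(sensors.read_t(),sensors.read_tcp_pos(),sensors.read_force(),sensors.read_joints())
ims=[]
for n,(a,b,c,d) in (("scene",(290,130,390,240)),("side",(250,140,350,250))):
    p,_=imaging.grab_frame(n); ims.append(cv2.resize(p[b:d,a:c,::-1],None,fx=4,fy=4,interpolation=cv2.INTER_CUBIC))
cv2.imwrite("pics/app.png",np.hstack(ims))
E
```

```text
[0.54677007 0.19797038 0.14266614] [-0.13116217  0.27546     0.04475957]
False 0.008923161147829014 [0.58802394 0.444138   2.88130285]
[ 0.23477318  0.52697484 -0.12744778]
0.008725867715375688
11.6083 [ 0.48378824 -0.16132866  0.17430203] [ 1.04407722  0.08869836 -0.07436026] [-3.24810785e-01  2.56252154e-01  1.94198189e+00 -7.03062382e-06
  9.42821207e-01  1.12203345e+00]
```

View pics/app.png

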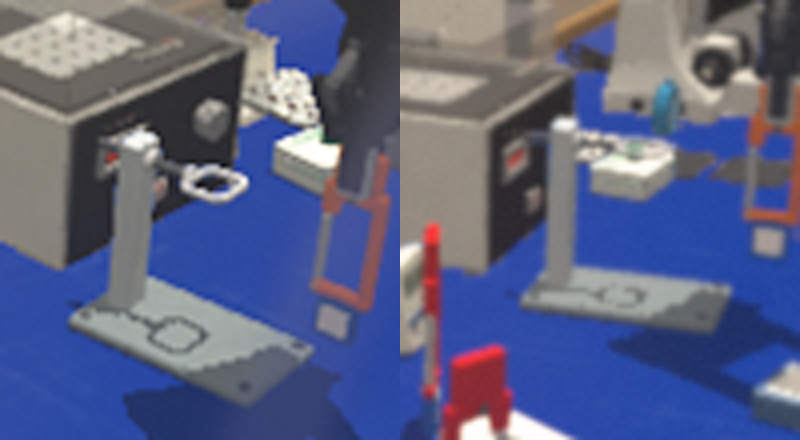

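The hook is held upright with its gate facing the eye. Next I'll feel for the bar in small steps with averaged force.

```bash
cat >> h.py <<'E'
def fav(n=6):
    L=[]
    for _ in range(n): L.append(sensors.read_force()); r.sleep(.02)
    L=np.array(L); m=L.mean(0); return np.array([m[:2]@EX,m[:2]@EY,m[2]]),L.std(0)
E
python3 - <<'E'
from h import *
r.move_l(st(-.022,.174),feed=.05); r.sleep(.2)
f0,s=fav(10); print("zero",f0.round(2),s.round(2),stx())
for x in np.arange(-.020,.014,.001):
    hit=r.move_l(st(x,.174),feed=.03,stop_force=5); f,_=fav(3); d=f-f0
    print(round(x*1e3,1),round(stx()*1e3,2),d.round(2),hit)
    if hit or d[0]<-4.5 : break
    if x>-.001 and d[0]>-.5 and x>.006: break
print(sensors.read_t())
E
```

```text
zero [ 0.18 -0.01 -0.74] [0.28 0.5  0.31] -0.022070518623346035
-20.0 -19.93 [-0.26  0.27 -0.07] False
-19.0 -18.99 [-0.49 -0.17  0.06] False
-18.0 -18.0 [-0.23 -0.3   0.27] False
-17.0 -16.97 [-0.84  0.13 -0.08] False
-16.0 -15.98 [ 0.01 -0.31  0.54] False
-15.0 -14.99 [-0.03  0.31 -0.02] False
-14.0 -13.98 [-0.06 -0.27  0.3 ] False
-13.0 -12.99 [ 0.08 -0.63  0.2 ] False
-12.0 -12.0 [ 0.35  0.23 -0.03] False
-11.0 -11.02 [-0.03 -0.19  0.15] False
-10.0 -10.19 [-1.04 -0.1   0.82] False
-9.0 -9.08 [-1.18 -0.69  0.12] False
-8.0 -8.06 [-1.63  0.18 -0.61] False
-7.0 -7.03 [-2.25 -0.05 -0.58] False
-6.0 -5.99 [-2.25  0.53 -0.56] False
-5.0 -4.99 [-2.32 -0.5   0.09] False
-4.0 -3.99 [-2.04 -0.06 -0.19] False
-3.0 -3.0 [-2.47  0.08  0.31] False
-2.0 -1.99 [-2.43  0.44  0.62] False
-1.0 -1.04 [-2.73  0.37  0.5 ] False
0.0 -0.02 [-3.26  0.1  -0.36] False
1.0 0.99 [-2.68  0.16 -0.08] False
2.0 2.0 [-2.46 -0.06 -0.46] False
3.0 2.99 [-3.19  0.28 -0.19] False
4.0 4.0 [-2.78  0.19 -0.32] False
5.0 5.01 [-2.69  0.03 -0.52] False
6.0 5.96 [-3.29 -0.26 -0.8 ] False
7.0 6.4 [-5.57  0.04 -0.47] False
21.6833
```

Contact came at grip x ≈ -10.7 mm, which agrees with the camera (-11), and the gate's hard stop is near +6.5. By geometry the bar is at about 7 mm in the hook frame, so I'll lower the hook a few mm up the gate to gain depth, advance again, and then lower further while watching the force.

```bash
python3 - <<'E'
from h import *
f0=np.array([.18,-.01,-.74])
def go(x,z,sf=4):
    hit=r.move_l(st(x,z),feed=.02,stop_force=sf); f,_=fav(4); d=f-f0
    print(round(x*1e3,1),round(z*1e3,1),round(stx()*1e3,2),round(sensors.read_tcp_pos()[2]*1e3,2),d.round(2),hit); return d,hit
x=.006; go(x,.174); go(x,.1715); go(x,.1695)
while x<.0112:
    x+=.0007; d,h=go(x,.1695)
    if h or d[0]<-4.5: break
print(sensors.read_t())
E
```

```text
6.0 174.0 6.03 173.98 [-2.98  0.31 -1.44] False
6.0 171.5 6.09 171.34 [-2.09  0.07 -2.4 ] False
6.0 169.5 6.03 169.41 [-2.14  0.11 -1.95] False
6.7 169.5 6.76 169.57 [-2.16 -0.17 -0.88] False
7.4 169.5 7.44 169.57 [-2.41  0.2  -0.48] False
8.1 169.5 8.08 169.47 [-2.57 -0.24 -0.7 ] False
8.8 169.5 8.46 169.34 [-4.98 -0.61 -0.36] False
23.925
```

The stop is now at 8.4, so the bar is at about 5.2 mm in the hook frame, under the 7 mm limit. Lowering now.

```bash
python3 - <<'E'
from h import *
f0=np.array([.18,-.01,-.74])
def go(x,z,sf=4):
    hit=r.move_l(st(x,z),feed=.02,stop_force=sf); f,_=fav(4); d=f-f0
    print(round(x*1e3,1),round(z*1e3,1),round(stx()*1e3,2),round(sensors.read_tcp_pos()[2]*1e3,2),d.round(2),hit); return d,hit
for z in np.arange(.168,.1535,-.0015):
    d,h=go(.0082,z)
    if h or abs(d[2])>3.5 or abs(d[0])>5: break
print(sensors.read_t())
ims=[]
for n,(a,b,c,e) in (("scene",(290,130,390,240)),("side",(250,140,350,250))):
    p,_=imaging.grab_frame(n); ims.append(cv2.resize(p[b:e,a:c,::-1],None,fx=4,fy=4,interpolation=cv2.INTER_CUBIC))
cv2.imwrite("pics/low.png",np.hstack(ims))
E
```

```text
8.2 168.0 8.55 167.95 [-1.65 -0.03 -2.36] False
8.2 166.5 8.27 166.38 [-1.47 -0.05 -3.14] False
8.2 165.0 8.09 164.83 [-1.24  1.39 -3.1 ] False
8.2 163.5 8.22 163.34 [-1.29 -0.5  -4.86] False
25.1917
```

View pics/low.png

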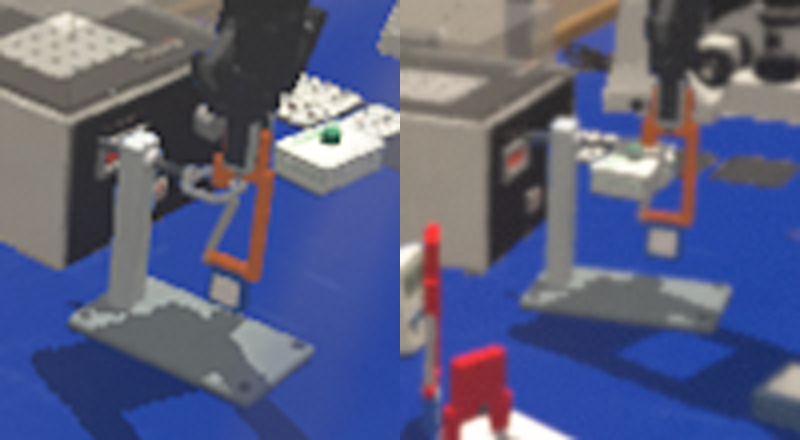

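The -z force means the bar is riding on the gate's rounded tip, and lowering relieves it. About 0.6 mm more should let the gate snap past. I'll do that briskly so it doesn't dwell there, staying short of the bow.

```bash
python3 - <<'E'
from h import *
f0=np.array([.18,-.01,-.74])
r.move_l(st(.0082,.1580),feed=.08)
f,_=fav(8); print((f-f0).round(2),stx(),sensors.read_tcp_pos()[2],sensors.read_gripper_width(),sensors.read_t())
ims=[]
for n,(a,b,c,e) in (("scene",(310,150,370,216)),("side",(270,160,330,226))):
    p,_=imaging.grab_frame(n); ims.append(cv2.resize(p[b:e,a:c,::-1],(400,440),interpolation=cv2.INTER_CUBIC))
cv2.imwrite("pics/low2.png",np.hstack(ims))
E
```

```text
[-0.36  0.22  0.09] 0.008588298606784117 0.15835826626973754 0.009100358350005323 25.675
```

View pics/low2.png

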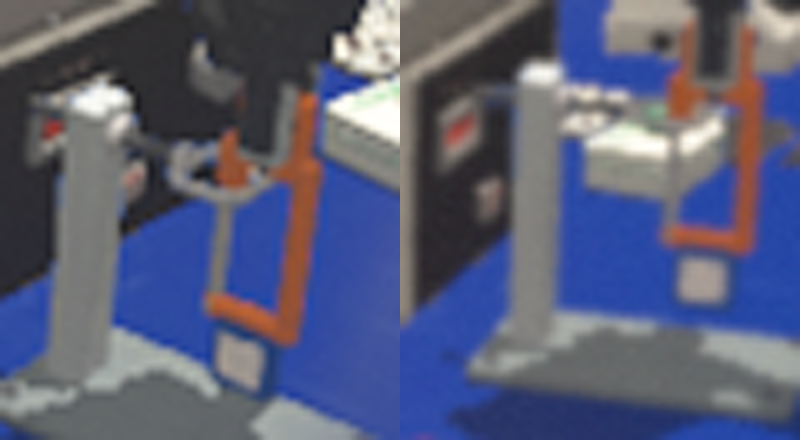

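The gate is shut, the nose is inside the eye, and the forces are near zero. I'll centre the bow over the bar, settle, release and withdraw.

```bash
python3 - <<'E'
from h import *
f0=np.array([.18,-.01,-.74])
x=.0115
r.move_l(st(x,.158),feed=.03,stop_force=3)
for z in np.arange(.1565,.1512,-.0005):
    h=r.move_l(st(x,z),feed=.02,stop_force=3); f,_=fav(4); d=f-f0
    if h or d[2]>1.2: break
print(z,h,d.round(2),sensors.read_tcp_pos()[2],stx())
r.grip(.04); r.sleep(.3); print(sensors.read_gripper_width(),(fav()[0]-f0).round(2))
z=sensors.read_tcp_pos()[2]; r.move_l(st(x,z+.05),feed=.05); r.move_l(st(x,.33),feed=.15); r.sleep(1)
ims=[]
for n,(a,b,c,e) in (("scene",(310,150,370,216)),("side",(270,160,330,226))):
    p,dd=imaging.grab_frame(n); ims.append(cv2.resize(p[b:e,a:c,::-1],(400,440),interpolation=cv2.INTER_CUBIC))
    W=cloud(dd,imaging.camera_model(n)); hs=cv2.cvtColor(p,cv2.COLOR_RGB2HSV)
    L=(W[...,:2]-O); X=L@EX; Y=L@EY
    m=(hs[...,0]>=3)&(hs[...,0]<16)&(hs[...,1]>130)&(abs(X)<.06)&(abs(Y)<.04)&(W[...,2]>.03)&(W[...,2]<.2)
    print(n,m.sum(),"x",np.percentile(X[m],[3,97]).round(4),"y",np.median(Y[m]).round(4),"z",np.percentile(W[...,2][m],[1,99]).round(4))
cv2.imwrite("pics/end.png",np.hstack(ims)); print(sensors.read_t())
E
```

```text
0.153 False [-0.76  0.23  1.37] 0.1530935288486045 0.011575731700081672
0.03994794722715285 [-0.18 -0.09  0.76]
scene 245 x [-0.0102  0.0278] y 0.0031 z [0.0668 0.1739]
side 168 x [-0.0088  0.0271] y 0.0021 z [0.0655 0.1699]
32.6167
```

View pics/end.png

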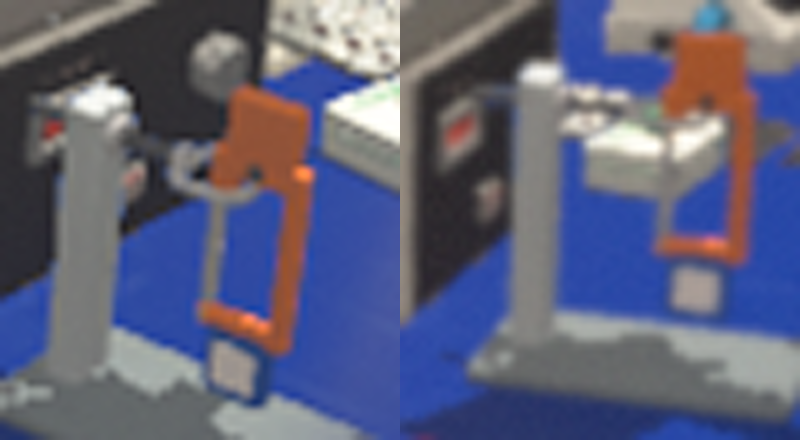

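The hook hangs upright from the bar with its gate shut and its top at about 0.171 m, as expected. I'll compare frames to confirm it's still, then sign off.

```bash
python3 - <<'E'
from h import *
a,_=imaging.grab_frame("scene"); r.sleep(1.5); b,_=imaging.grab_frame("scene")
print(cv2.absdiff(a,b)[150:240,300:380].mean(), cv2.absdiff(a,np.load("pics/scene0.npz")["p"])[225:345,130:235].mean(), sensors.read_t())
job.sign_off()
E
```

```text
0.7040277777777778 0.9586772486772487 34.2167
the job is handed in; nothing more can be done
```

The orange snap hook is hanging from the eye's front bar by its top bow, with its gate shut. I let go, withdrew and handed the job in at about 34 s; no verdict was reported.

**Pressing the gate:** I first felt the bar with the hook's grip point at about -10.7 mm along the stand's x, close to the -11 mm the camera predicted. The gate's stop came earlier than the description suggests, so I lowered the hook 4.5 mm and pressed again. That brought the bar about 5 mm from the grip line, inside the 7 mm limit. The largest force I read was about 5.6 N. I did not read the force during the one quick 5 mm lowering past the gate's tip, so the 12 N limit is unconfirmed for that moment.

**Last checks:**
- **Hanging:** the pictures show the hook close to upright with the gate shut and the nose inside the eye. Its top is at about 0.17 m (0.171 m expected), and it sits 2–3 mm off the stand's middle plane.
- **At rest:** two pictures 1.5 s apart showed only noise-level change.
- **Other things on the worktop:** the picture region around the specimen cup and one nearby red hook was unchanged. I did not re-measure the timer or the blue box, but I read no unexpected contact on the way.

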